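# Clamp the coat hook back onto the shelf edge

### The arm

A 7-joint arm with a two-finger parallel gripper is mounted at the origin on the work surface. World frame = base frame: x ahead of the robot, y to its left, z up, the work surface at z = 0. Lengths are in mm, angles in rad, forces in N, time in s.
With the tool pointing down it reaches from about 425 to 875 mm from the base axis. Payload 8.4 kg.
Tool frame: the origin (TCP) lies midway between the tips of the shut fingers; the grasp point (between the pads) lies 19 mm behind it; z points along the fingers, y is the direction in which the jaws open and shut (so a half turn about z gives the same grasp; the last joint's range is limited). The gripper opens to 87 mm and grips with 3 to 60 N. Pads are 19 mm wide; open, the fingers measure 117 mm over their backs; the gripper's body (75 mm by 190 mm) begins 51 mm behind the grasp point.
Start: joints at [-0.099, 0.333, 0.04, 1.465, -0.013, 1.343, -0.059], TCP at [649.972, -0.012, 222.546] pointing down, gripper open.
Joint ranges: [-2.58, 2.58], [-0.38, 2.09], [-1.3, 1.39], [0.25, 2.4], [-1.5, 4.64], [0.08, 2.09], [-2.65, 2.65]. Speed limits (rad/s): [2.22, 2.22, 2.79, 2.79, 3.14, 3.14, 3.14].

### API

Orientations are given as a rotation vector (axis times angle).
In Python, from rig import env gives the robot as it stands.
- The arm moves only by the tool play_rows, never from a script. Its argument "moves" is a list of rows, each a list of 5 numbers: the shift along the tool's x, y, z in m, then the turn about the tool's z in rad, then the closure, from 0 (fully open) to 1 (shut). A call has 1 to 20 rows; each row shifts and turns the commanded pose from where the row before left it, along the tool's axes as they then stand; what a row does not reach is not made up. A row lasts 1/8 s, in which the tool goes at most 62.5 mm and 10.7 degrees, less where a joint would pass 70% of its speed; a pose out of reach is approached as far as the arm can. A call is refused whole if a number of a shift passes 0.0625 or a number of a turn 0.188, either way. A call with a gripper value outside its range is refused whole. The fingers move at their own pace and stop on an object; "force" is the grip in N (left out, the last holds). Time passes only in rows, so rows that do not move let the fingers close. It gives the time, the measured TCP pose, the force and the opening at its end, in the units of the state.
- env.state(): the state, without advancing time (a new reading comes with each control period).
- env.read_camera(name): name is "scene" or "side" or "wrist"; returns a dict with "frame" (400x640x3 uint8, red, green, blue), "camera_matrix" (3x3 intrinsics, pixels), "R" (3x3) and "t" (3): a world point X has camera coordinates R X + t; the wrist camera has in their place "tool_from_camera" (4x4, takes a point from camera to tool coordinates, whose origin is the TCP and whose axes are the flange's). Camera axes: x right, y down, z forward; pixel columns grow to the right and rows downward; lengths in mm; the calibration is good to about 2 mm. A picture is of the moment at which its call begins: read the wrist's pose just before it. There is no depth.
- env.finish_job(): hands the job in, once; it reports no verdict.
The state is a dict: "t": time; "joints": joint angles; "qvel": joint speeds; "effort": joint torques, N m; "ee_pos": TCP position; "tool_rot": TCP orientation; "force": force on the tool from outside, world axes, zero at the start; "ft_torque": the same for the moment, N m; "opening": opening from 0.0 (shut) to 1.0 (fully open).
Only numpy, scipy, OpenCV 4.12 (cv2) and the standard library are available. Lean on these libraries where they do the work, as an engineer would, in place of code of your own. Each camera call takes 0.05 s, during which the arm holds its last target. There are 200 camera calls.

### The job

The clamp-on double coat hook has worked loose on the front edge of the blue shelf. Push its bracket fully home onto the edge, then tighten its screw with the black lever, clockwise, until it is just hand-tight (about 6 N at the lever's grip, no more than 7): the shelf's raised end gets in the way first, so lift the lever off its serrations, swing it well back, let it drop into mesh and turn it again, more than once if need be. Do not ram the lever into the shelf's end, leave the bracket home and the lever down in mesh, and leave the other things where they are.

Things in the scene. Friction and masses are not known exactly. Their poses are not given: they have to be found in the camera images.
- shelf: Blue painted shelf, fixed: board 260 mm deep, 660 long, 28 thick, top 150 mm above the table. Upright end cheeks, 18 mm thick, rise 72 mm above it and stand 8 mm proud of its front edge. Origin on the table, below the front edge, at the left cheek's inner face; x goes into the shelf, away from the robot; y along the edge, to the left. A pine key cabinet, 242 mm high, is fixed near its right end.
- hook_clamp: Point on the shelf's top, to a millimetre, where the clamp screw's axis stands once the bracket is home, 35 mm in from the front edge, 40 to 46 mm from the left cheek; axes as the shelf's. The clamp is a cast aluminium C-shaped bracket that straddles the board's front edge, with a double coat hook in front and an upright screw with a black lever on top.
- push_face (a point): On the bracket's flat front face, at mid width, 14 mm above the shelf's top; x is the push direction (into the shelf), y along the edge. The upright front plate is 72 mm wide, 16 thick, from 28 mm above to 64 mm below the shelf's top. Two coat prongs, 22 mm either side of the middle, stand out by 53 mm, all lower than 26 mm below the shelf's top. A 36 mm wide arm joins the plate to the screw.
- bracket (a joint): How far the bracket stands out from home (m): 0 = fully home, plate against the board's edge; 0.028 = furthest out. It slides straight along the shelf's x with about 5 N friction until the screw is tight, so a pull on the lever can drag it out again.
- screw_axis (a point): Point on the upright screw axis, inside the lever's hub, 60 mm above the shelf's top, 51 mm behind the bracket's front face; axes as the shelf's; moves with the bracket. The screw advances 5 mm a turn; clockwise from above tightens. How far it must turn to bite cannot be measured: 0.35 to 1.65 rad from the start. Until then 1 N at the lever's grip turns it.
- lever_grip (a point): Centre of the black lever's arm, 72 mm from the screw axis, 63 mm above the shelf's top while the lever is down; its x points along the arm to the screw. Arm 12 mm wide, 14 high, nearly level (7 degrees up outward), ending in a 15 mm ball 97 mm from the axis; hub 34 mm round. It starts pointing out of the shelf to the robot, 0 to 0.3 rad round towards the left cheek.
- lever: The whole lever; origin on the screw axis at the shelf's top, x along the arm to the screw. Turned clockwise, it is stopped by the left cheek's front edge when it points 0.6 to 0.8 rad round from straight out of the shelf towards that cheek, before the screw is tight. The other way it is free for over 1.6 rad from straight out.
- lever_lift (a joint): Height of the lever over its seat (m): 0 = down in mesh with the 12 upright serrations of the screw (30 degrees apart), clear of them above 0.0065, upper stop at 0.010. A spring and its weight hold it down with 5 N, 7 N at the top. Let down it drops into mesh; if it lands on a tooth, it drops in when turned up to 26 degrees on.
- lever_swing (a joint): Angle of the lever on the screw (rad), 0 at the start: grows as the lifted lever is swung back (anticlockwise from above), which leaves the screw as it is. In mesh it is constant but for 0.07 rad of play, and the screw turns with the lever.
- foot: The screw's broad rubber-faced foot, 55 mm round, between the bracket's upper arm and the shelf's top. Once it bites, the push needed at the lever's grip, square to the arm, rises steadily, by 10 N a radian: 4.8 N = just tight (25 N at the foot), 6 N = right, over 7.5 N = overtightened (55 N at the foot). It stays as it is left. Push with loose fingers: a tight grip adds side forces that hide it.
- flask_mid (a point): Centre of the stainless steel flask, 70 mm round, 232 mm high, standing on the shelf. Leave alone.
- paperweight_mid (a point): Centre of the grey stone paperweight, 74 mm round, 42 mm high, on the shelf. Leave alone.
- whistle_mid (a point): Centre of the orange whistle's barrel, 23 mm round, 19 mm wide, on the shelf. Leave alone.
- snow_brush_mid (a point): Middle of the yellow snow brush, 460 mm long, 36 mm high, lying on the table. Leave alone.

How it is judged (in metres and radians):
On the way, in this order (a step that is already met when the one before it is completed fails the run):
1. the bracket is fully home on the shelf's edge (within 2 mm) (value of joint bracket below 0.002 m), for 0.2 s.
2. the lever is lifted off its serrations and swung back by at least 0.5 rad on the screw (value of joint lever_lift above 0.005 m and value of joint lever_swing above 0.5 rad), for 0.05 s.
3. the lever is back in mesh and the screw tight (value of joint lever_lift below 0.0015 m and contact force between foot and shelf above 25 N), for 0.2 s.
At the end, for the whole second after the job is handed in: The bracket is home within 2 mm, the screw's foot presses on the shelf with 25 to 55 N, the lever is down in mesh (within 1.5 mm) and at rest, and the other things stand where they were (all of step 3 and value of joint bracket below 0.002 m and contact force between foot and shelf below 55 N and linear speed of lever below 0.01 m/s); the robot touches nothing.
It fails at once if the screw is overtightened (foot force over 55 N) (contact force between foot and shelf above 55 N).
It fails at once if the lever is forced against the shelf's end with over 30 N (contact force between lever and shelf above 30 N).
It fails at once if the flask, paperweight, whistle or snow brush is moved by more than 10 mm (distance of any of flask_mid, paperweight_mid, whistle_mid, snow_brush_mid from where it was at the start of the episode above 0.01 m).
It also fails if it takes over 72 s, if anything falls off the work surface, if the arm or the gripper's body presses on something with over 40 N, if the wrist force passes 120 N, or if a joint passes its speed limit or range.

## Working session

There is one attempt and no reset: what is moved stays moved. The work goes in short steps, Python scripts to look and compute and a tool call to move; the robot and the scene stay as the last step left them, time stands still between calls to the robot, and variables do not carry over. Pictures are saved under pics/ and viewed, about 8 in all and at most 12, crops included, and the job is handed in when it is done.

Besides the shell and the picture viewer there is one more tool, called as name([rows], argument=value, ...), one row to a line, values as JSON. play_rows: Moves the arm, as the interface text tells. Its arguments: {"type":"object","properties":{"moves":{"type":"array","items":{"type":"array","items":{"type":"number"}}},"force":{"type":"number"}},"required":["moves"]}

```bash
ls; mkdir -p pics
python3 - <<'E'
from rig import env
import cv2,json,numpy as np,pickle
print(env.state())
d={}
for n in("scene","side","wrist"):
    c=env.read_camera(n); d[n]=c
    cv2.imwrite(f"pics/{n}0.png",c["frame"][:,:,::-1])
    for k in c:
        if k!="frame": print(n,k,np.round(c[k],3).tolist())
pickle.dump(d,open("cams0.pkl","wb"))
a=np.hstack([d["scene"]["frame"],d["side"]["frame"]])
E
```

```text
pics
{'t': 0.0, 'joints': array([-0.09916118,  0.33391438,  0.03983886,  1.46627896, -0.01341686,
        1.34330803, -0.05849169]), 'qvel': array([-2.16468978e-04,  7.68326101e-04, -1.29156316e-03,  3.40416318e-04,
       -1.36038959e-03,  1.45285178e-04, -4.74355407e-06]), 'effort': array([ 1.06989024e-03, -6.56351209e+01,  1.33598529e+00, -4.03798449e+01,
       -5.97442500e-02,  4.47441044e-02,  1.62792835e-04]), 'ee_pos': array([ 6.49521428e+02, -2.76069824e-02,  2.21652778e+02]), 'tool_rot': array([-2.22068309e+00, -2.22064170e+00,  1.91508540e-03]), 'force': array([0.24387592, 0.69263083, 0.09403555]), 'ft_torque': array([-0.0286433 ,  0.01151667,  0.02646388]), 'opening': 0.9982448427720019}
scene camera_matrix [[365.789, 0.0, 326.363], [0.0, 365.789, 194.122], [0.0, 0.0, 1.0]]
scene R [[-0.798, 0.602, 0.019], [0.456, 0.625, -0.633], [-0.393, -0.497, -0.774]]
scene t [476.183, -117.463, 1183.121]
side camera_matrix [[385.939, 0.0, 317.558], [0.0, 385.939, 198.373], [0.0, 0.0, 1.0]]
side R [[-0.964, -0.265, -0.02], [-0.178, 0.697, -0.694], [0.198, -0.666, -0.719]]
side t [522.005, 257.319, 798.198]
wrist camera_matrix [[327.935, 0.0, 315.459], [0.0, 327.935, 197.012], [0.0, 0.0, 1.0]]
wrist tool_from_camera [[0.001, -0.957, -0.29, 80.374], [1.0, 0.001, 0.001, 0.834], [-0.001, -0.29, 0.957, -161.313], [0.0, 0.0, 0.0, 1.0]]
```

View pics/scene0.png

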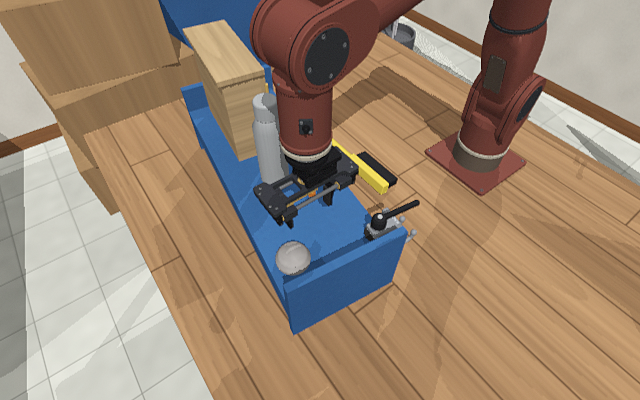

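View pics/side0.png

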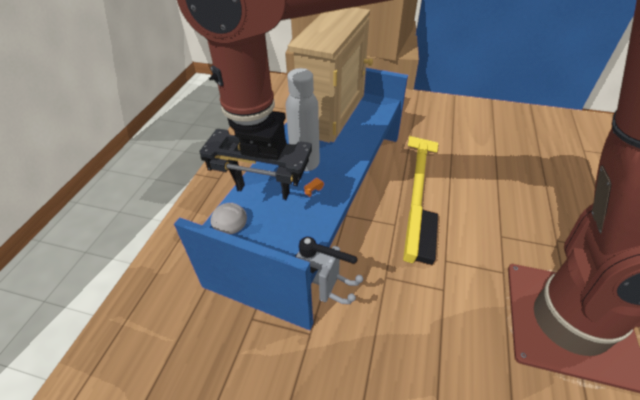

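Scene view: lever ball near (418,204), hub near (379,222), left cheek front top near (406,232). Side view: hub near (308,246), lever tip near (354,259), cheek top front near (313,270), prongs at (360,280) and (350,300). Next I'll enlarge the clamp in both views.

Run:
```python
import cv2,pickle,numpy as np
d=pickle.load(open("cams0.pkl","rb"))
a=cv2.resize(d["scene"]["frame"][190:340,280:430],None,fx=4,fy=4,interpolation=cv2.INTER_CUBIC)[:, :]
b=cv2.resize(d["side"]["frame"][210:335,170:370],None,fx=4,fy=4,interpolation=cv2.INTER_CUBIC)
cv2.imwrite("pics/c1.png",a[:,:,::-1]);cv2.imwrite("pics/c2.png",b[:,:,::-1])
```

```text
(no output)
```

View pics/c1.png

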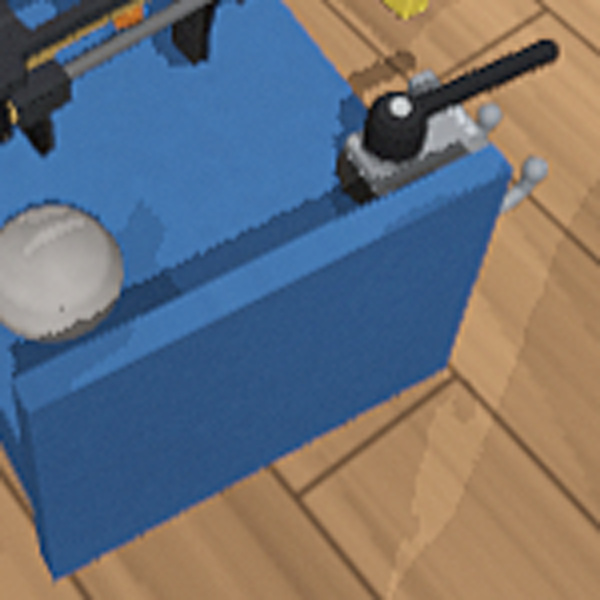

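View pics/c2.png

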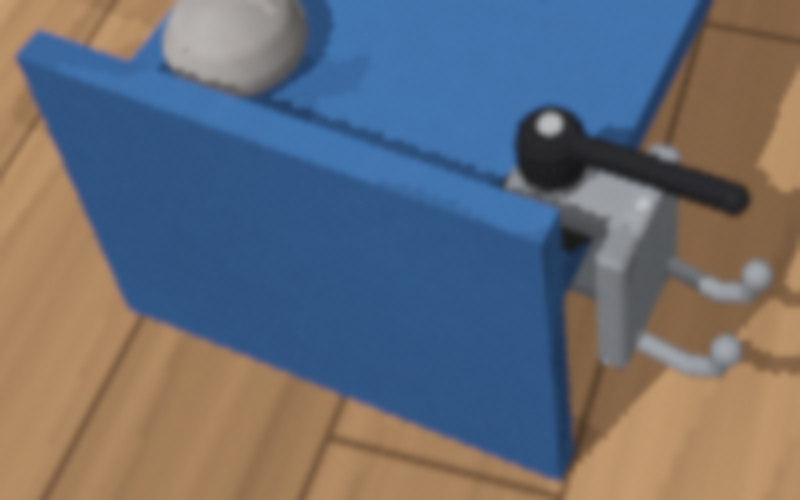

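Crops: the cheek's top corners, hub cap, lever tip and prong balls are all clear in both views. I'll triangulate them and check against known heights.

```bash
cat > h.py <<'E'
import numpy as np,pickle
d=pickle.load(open("cams0.pkl","rb"))
def ray(n,p):
    c=d[n];R=np.array(c["R"]);o=-R.T@np.array(c["t"])
    v=R.T@np.linalg.solve(np.array(c["camera_matrix"]),[p[0],p[1],1]);return o,v/np.linalg.norm(v)
def onz(n,p,z):
    o,v=ray(n,p);return o+v*(z-o[2])/v[2]
def tri(ps,pd):
    A=np.zeros((3,3));b=np.zeros(3);rs=[ray("scene",ps),ray("side",pd)]
    for o,v in rs:
        P=np.eye(3)-np.outer(v,v);A+=P;b+=P@o
    x=np.linalg.solve(A,b);return x,[np.linalg.norm((np.eye(3)-np.outer(v,v))@(x-o)) for o,v in rs]
S=lambda x,y:(280+x/4-.4,190+y/4-.4)
D=lambda x,y:(170+x/4-.4,210+y/4-.4)
E
python3 - <<'E'
from h import *
np.set_printoptions(precision=1,suppress=True)
for n,a,b,z in [("front out top",S(497,187),D(542,245),222),("back out top",S(32,412),D(20,57),222),("front out bot",S(448,370),D(560,478),0),("back out bot",S(55,578),D(132,308),0),("tip",S(548,50),D(738,198),0),("cap",S(400,106),D(550,124),0),("prongL",S(534,170),D(727,349),0),("prongR",S(488,116),D(756,275),0)]:
    x,e=tri(a,b);print(n,x,e[0],onz("scene",a,z) if z or 'bot' in n else '',onz("side",b,z) if z or 'bot' in n else '')
print("inner front top side",onz("side",D(560,212),222), "scene inner back",onz("scene",S(15,382),222),"scene inner front",onz("scene",S(510,165),222))
E
```

```text
front out top [519.4 150.8 208.2] 3.9021655051833593 [529.9 159.6 222. ] [515.6 155.  222. ]
back out top [778.6 120.2 222.5] 1.651441321018988 [779.  121.7 222. ] [779.  117.9 222. ]
front out bot [516.6 157.5   6.6] 3.185311095219147 [514.9 159.    0. ] [517.  151.2   0. ]
back out bot [779.  118.9   2.2] 1.2803689712995692 [779.1 119.6  -0. ] [780.  116.5   0. ]
tip [442.8 110.6 218.1] 1.494005297517424  
cap [531.7  91.  216.7] 0.8961404379261578  
prongL [440.3 125.5 118.1] 1.8849794764465546  
prongR [434.9  82.1 117.9] 1.2795976829638238  
inner front top side [512.9 137.4 222. ] scene inner back [777.3 105.3 222. ] scene inner front [515.4 154.1 222. ]
```

play_rows([
  [0,-0.0315,-0.03,0,0.5],
  [0,-0.0315,0,0,0.5],
  [0,-0.0315,0,0,0.5],
  [0,-0.0315,0,0,0.5],
  [0,-0.0315,0,0,0.5],
  [0,-0.0315,0,0,0.5],
  [0,0,0,0.17,0.5],
  [0,0,0,0.17,0.5],
  [0,0,0,0.17,0.5],
  [0,0,0,0.17,0.5],
  [0,0,0,0.17,0.5],
  [0,0,0,0.17,0.5],
  [0,0,0,0.17,0.5],
  [0,0,0,0.17,0.5],
  [0,0,0,0.17,0.5],
  [0,0,0,0.17,0.5],
], force=10)

```text
t: 2.15
ee_pos: [460.8, -0.0, 252.3]
tool_rot: [3.134, -0.212, -0.001]
force: [0.3, 0.1, -1.1]
opening: 0.5
```

```bash
cat >> h.py <<'E'
from scipy.spatial.transform import Rotation as Ro
O=np.array([521.0,135.6]);YAW=-0.134
ex=np.array([np.cos(YAW),np.sin(YAW)]);ey=np.array([-ex[1],ex[0]])
def st(env,pr=True):
    s=env.state();R=Ro.from_rotvec(s["tool_rot"]).as_matrix();p=s["ee_pos"]
    psi=np.arctan2(R[1,0],R[0,0]);q=p[:2]-O;F=s["force"]
    f=[F[:2]@ex,F[:2]@ey,F[2]]
    ft=R.T@F
    if pr: print("t%.2f tcp %s shelf(%.1f,%.1f,%.1f) a=%.3f F_shelf %s F_tool %s open %.3f tz %.2f j7 %.2f"%(s["t"],np.round(p,1),q@ex,q@ey,p[2],YAW-psi,np.round(f,1),np.round(ft,1),s["opening"],s["ft_torque"][2],s["joints"][6]))
    return s,R
E
python3 - <<'E'
from rig import env
from h import *
s,R=st(env);print(R.round(3))
E
```

```text
t2.15 tcp [460.8  -0.  252.3] shelf(-41.6,-142.5,252.3) a=0.001 F_shelf [ 0.3  0.1 -1.1] F_tool [ 0.3 -0.1  1.1] open 0.500 tz 0.04 j7 -1.80
[[ 0.991 -0.134 -0.   ]
 [-0.134 -0.991 -0.   ]
 [-0.     0.    -1.   ]]
```

play_rows([
  [-0.0134,-0.025,0,0,0.5],
  [0,-0.025,0,0,0.5],
  [0,-0.025,0,0,0.5],
  [0,-0.0245,0,0,0.5],
  [0,0,0,0,0.5],
])

```text
t: 2.78
ee_pos: [460.2, 102.1, 252.3]
tool_rot: [-3.135, 0.198, 0.001]
force: [-0.3, -0.1, 0.6]
opening: 0.503
```

```bash
cat >> h.py <<'E'
def wc(env,name):
    import cv2
    s,R=st(env);c=env.read_camera("wrist");cv2.imwrite(f"pics/{name}.png",c["frame"][:,:,::-1])
    pickle.dump((s,c),open(f"{name}.pkl","wb"))
def wz(name,p,z):
    s,c=pickle.load(open(f"{name}.pkl","rb"));T=np.array(c["tool_from_camera"])
    R=Ro.from_rotvec(s["tool_rot"]).as_matrix();o=s["ee_pos"]+R@T[:3,3]
    v=R@T[:3,:3]@np.linalg.solve(np.array(c["camera_matrix"]),[p[0],p[1],1]);x=o+v*(z-o[2])/v[2]
    q=x[:2]-O;return np.round([q@ex,q@ey,z],1)
E
python3 - <<'E'
from rig import env
from h import *
wc(env,"w1")
E
```

```text
t2.77 tcp [460.2 102.1 252.3] shelf(-55.8,-41.3,252.3) a=-0.008 F_shelf [-0.3 -0.1  0.6] F_tool [-0.3  0.1 -0.6] open 0.503 tz -0.00 j7 -2.00
```

View pics/w1.png

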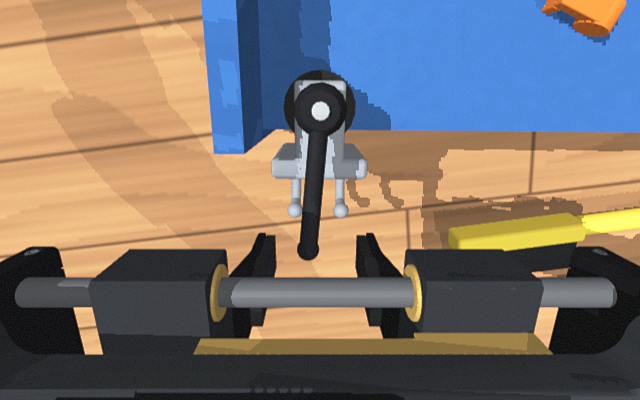

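Wrist view: hub cap (320,111), ball (308,250), plate between columns 272 and 367, shelf edge at row ~131, fingers straddling the lever.

Run:
```python
from h import *
for n,p,z in [("cap",(320,111),217),("ball",(308,250),217),("plateTL",(272,170),178),("plateTR",(367,170),178),("plate row 177",(319,177),178),("edge",(400,131),150),("edge2",(600,131),150),("cheek out front top",(217,152),222),("cheek in front",(250,150),222)]: print(n,wz("w1",p,z))
```

```text
cap [ 17.7 -42.8 217. ]
ball [-71. -36. 217.]
plateTL [-26.   -8.7 178. ]
plateTR [-25.3 -78.2 178. ]
plate row 177 [-30.9 -43.2 178. ]
edge [   0.4 -107.1  150. ]
edge2 [   1.9 -265.3  150. ]
cheek out front top [ -6.   17.4 222. ]
cheek in front [ -4.6  -2.  222. ]
```

play_rows([
  [0,0.0017,0.022,0,0.5],
  [0,0,0.022,0,0.5],
  [0,0,0.022,0,0.5],
  [0,0,0.022,0,0.5],
  [0.004,0,0,0,0.5],
  [0.004,0,0,0,0.5],
  [0.004,0,0,0,0.5],
  [0.004,0,0,0,0.5],
  [0.003,0,0,0,0.5],
  [0.003,0,0,0,0.5],
  [0.003,0,0,0,0.5],
  [0.003,0,0,0,0.5],
  [0,0,0,0,0.5],
])

```text
t: 4.45
ee_pos: [488.2, 94.9, 165.1]
tool_rot: [3.135, -0.203, -0.0]
force: [-3.7, -0.5, 2.1]
opening: 0.505
```

Run:
```python
from rig import env
from h import *
st(env)
```

```text
t4.45 tcp [488.2  94.9 165.1] shelf(-27.1,-44.7,165.1) a=-0.004 F_shelf [-3.5 -1.   2.1] F_tool [-3.6  1.  -2.1] open 0.505 tz -0.18 j7 -1.99
```

play_rows([
  [0.0015,0,0,0,0.5],
  [0.0015,0,0,0,0.5],
  [0,0,0,0,0.5],
])

```text
t: 4.82
ee_pos: [488.5, 94.9, 164.8]
tool_rot: [3.134, -0.202, -0.008]
force: [-17.9, -0.2, 12.4]
opening: 0.501
```

Run:
```python
from rig import env
from h import *
st(env)
```

```text
t4.83 tcp [488.5  94.9 164.8] shelf(-26.8,-44.6,164.8) a=-0.005 F_shelf [-17.7  -2.6  12.4] F_tool [-17.8   2.5 -12.3] open 0.501 tz -0.38 j7 -1.99
```

Bracket is against its stop (18 N, no further motion). Now back off and rise to straddle the lever arm at about 78 mm from the axis.

play_rows([
  [-0.0095,-0.002,0,0,0.5],
  [-0.009,-0.0057,0,0.08,0.5],
  [0,0,-0.0145,0,0.5],
  [0,0,-0.015,0,0.5],
  [0,0,0,0,0.8],
  [0,0,0,0,0.8],
  [0,0,0,0,0.8],
  [0,0,0,0,0.8],
])

```text
t: 5.82
ee_pos: [473.5, 104.6, 193.6]
tool_rot: [3.124, -0.328, -0.001]
force: [0.6, -0.0, -1.1]
opening: 0.221
```

```bash
cat >> h.py <<'E'
C=np.array([35,-42.9])
def pol(env):
    s,R=st(env);q=s["ee_pos"][:2]-O;v=np.array([q@ex,q@ey])-C
    print("  polar r=%.1f ang=%.3f"%(np.hypot(*v),np.arctan2(v[1],-v[0])))
E
python3 - <<'E'
from rig import env
from h import *
pol(env); wc(env,"w2")
E
```

```text
t5.83 tcp [473.5 104.6 193.6] shelf(-42.9,-37.0,193.6) a=0.075 F_shelf [ 0.6  0.  -1.1] F_tool [ 0.6 -0.1  1.1] open 0.221 tz 0.06 j7 -2.09
  polar r=78.2 ang=0.075
t5.83 tcp [473.5 104.6 193.6] shelf(-42.9,-37.0,193.6) a=0.075 F_shelf [ 0.6  0.  -1.1] F_tool [ 0.6 -0.1  1.1] open 0.221 tz 0.06 j7 -2.09
```

View pics/w2.png

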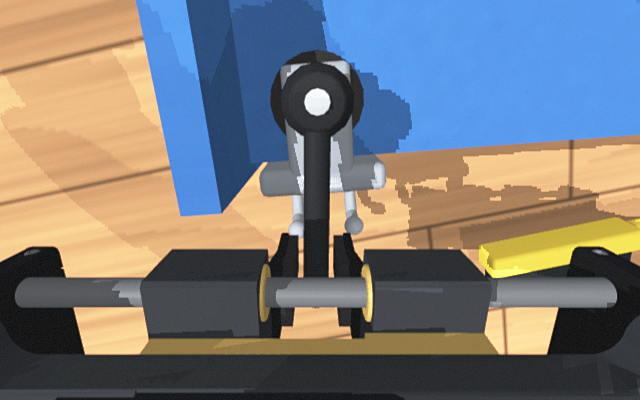

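Wrist view: the arm (columns 301–329) is centred between the fingers, hub cap at (317,102). Now the first clockwise stroke with loose fingers.

play_rows([
  [0.0001,-0.0047,0,0.06,0.8],
  [0.0001,-0.0047,0,0.06,0.8],
  [0.0001,-0.0047,0,0.06,0.8],
  [0.0002,-0.0047,0,0.06,0.8],
  [0.0001,-0.0047,0,0.06,0.8],
  [0.0001,-0.0047,0,0.06,0.8],
  [0.0002,-0.0047,0,0.06,0.8],
  [0,0,0,0,0.8],
])

```text
t: 6.88
ee_pos: [486.8, 134.6, 193.7]
tool_rot: [2.987, -0.971, -0.001]
force: [-0.8, -0.5, 0.5]
opening: 0.202
```

Run:
```python
from rig import env
from h import *
print("cap before",wz("w2",(317,102),217))
pol(env); wc(env,"w3")
import cv2
s,c=pickle.load(open("w3.pkl","rb"));f=c["frame"]
# silver cap: bright pixels ringed by black hub
g=cv2.cvtColor(f,cv2.COLOR_RGB2GRAY);b=(g>205).astype(np.uint8);b[230:]=0
n,l,stt,cc=cv2.connectedComponentsWithStats(b)
for i in range(1,n):
    if 150<stt[i,4]<1500: print(stt[i],cc[i].round(1),wz("w3",cc[i],217))
```

```text
cap before [ 35.9 -42.9 217. ]
t6.88 tcp [486.8 134.6 193.7] shelf(-33.7,-5.6,193.7) a=0.495 F_shelf [-0.7 -0.6  0.5] F_tool [-0.3  0.8 -0.5] open 0.202 tz -0.03 j7 -2.57
  polar r=78.2 ang=0.498
t6.88 tcp [486.8 134.6 193.7] shelf(-33.7,-5.6,193.7) a=0.495 F_shelf [-0.7 -0.6  0.5] F_tool [-0.3  0.8 -0.5] open 0.202 tz -0.03 j7 -2.57
[   0    0   44   48 1062] [16.  15.1] [117.1  42.4 217. ]
[ 42  23  30  27 434] [56.  37.9] [104.   34.4 217. ]
[305  88  26  27 535] [317.2 100.9] [ 36.1 -42.9 217. ]
[376 133  36  25 505] [394.3 145.6] [  4.9 -62.9 217. ]
[  0 164  18  25 211] [  7.4 174.9] [ 72.3  89.2 217. ]
[390 168  72  37 945] [425.4 184.5] [-16.9 -67.9 217. ]
[488 172  41  24 436] [503.8 182.6] [-32.2 -98.2 217. ]
[279 177  27  53 700] [293.1 211.6] [ -0.6 -11.1 217. ]
[  0 191  44  39 546] [ 18.9 210.5] [ 57.7  96.3 217. ]
[ 85 192  46  38 171] [106.9 212.7] [ 38.3  62.4 217. ]
[332 195  14  35 339] [336.8 212.8] [-10.3 -28.  217. ]
[ 596  194   44   36 1010] [622.  216.5] [ -72.3 -139.7  217. ]
[ 16 200  61  30 789] [ 44.7 218.3] [ 49.4  88.7 217. ]
[452 205  56  25 735] [483.3 221.1] [-45.  -84.2 217. ]
```

View pics/w3.png

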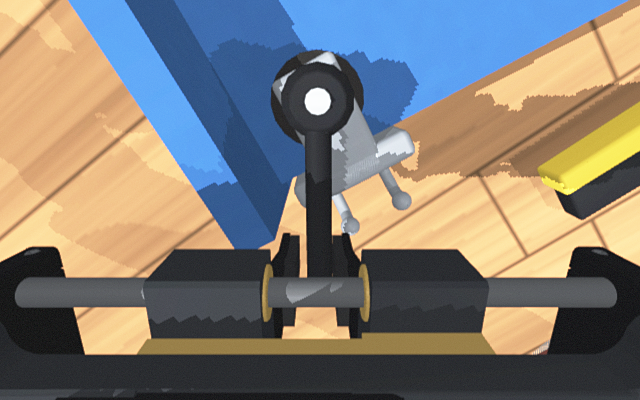

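Lever turned to about 0.46 rad and the cap stayed at (36,-43), so the bracket is still home. Now grip and lift.

play_rows([
  [0,0.0023,0,-0.03,0.8],
  [0,0,0,0,1],
  [0,0,0,0,1],
  [0,0,0,0,1],
  [0,0,-0.003,0,1],
  [0,0,-0.003,0,1],
  [0,0,-0.003,0,1],
  [0,0,0,0,1],
], force=15)

```text
t: 7.92
ee_pos: [485.8, 132.4, 203.2]
tool_rot: [3.001, -0.928, 0.001]
force: [2.9, -3.9, -7.0]
opening: 0.136
```

```bash
cat >> h.py <<'E'
def cap(env,name,z=217):
    import cv2
    wc(env,name);s,c=pickle.load(open(f"{name}.pkl","rb"))
    g=cv2.cvtColor(c["frame"],cv2.COLOR_RGB2GRAY);b=(g>205).astype(np.uint8)
    n,l,a,cc=cv2.connectedComponentsWithStats(b)
    for i in range(1,n):
        if 300<a[i,4]<900 and abs(a[i,2]-a[i,3])<6 and a[i,4]>.68*a[i,2]*a[i,3]: print("  cap",a[i],cc[i].round(1),wz(name,cc[i],z))
E
python3 - <<'E'
from rig import env
from h import *
pol(env); cap(env,"w4",226)
E
```

```text
t7.92 tcp [485.8 132.4 203.2] shelf(-34.5,-7.9,203.2) a=0.466 F_shelf [ 3.4 -3.5 -7. ] F_tool [4.6 1.6 7. ] open 0.136 tz -0.06 j7 -2.53
  polar r=77.8 ang=0.467
t7.92 tcp [485.8 132.4 203.2] shelf(-34.5,-7.9,203.2) a=0.466 F_shelf [ 3.4 -3.5 -7. ] F_tool [4.6 1.6 7. ] open 0.136 tz -0.06 j7 -2.53
  cap [305  89  25  27 517] [316.9 101.8] [ 36.1 -42.9 226. ]
```

play_rows([
  [0.001,0,0.0005,0,1],
  [0.0004,0.0078,0,-0.1,1],
  [0.0004,0.0078,0,-0.1,1],
  [0.0004,0.0078,0,-0.1,1],
  [0.0004,0.0078,0,-0.1,1],
  [0,0,0,0,1],
])

```text
t: 8.72
ee_pos: [474.0, 103.7, 202.5]
tool_rot: [-3.125, 0.314, 0.001]
force: [2.3, -1.3, -6.6]
opening: 0.137
```

Run:
```python
from rig import env
from h import *
pol(env); cap(env,"w5",226)
```

```text
t8.72 tcp [474.  103.7 202.5] shelf(-42.3,-37.9,202.5) a=0.066 F_shelf [ 2.5 -1.  -6.6] F_tool [2.5 0.8 6.6] open 0.137 tz -0.07 j7 -2.08
  polar r=77.4 ang=0.064
t8.72 tcp [474.  103.7 202.5] shelf(-42.3,-37.9,202.5) a=0.066 F_shelf [ 2.5 -1.  -6.6] F_tool [2.5 0.8 6.6] open 0.137 tz -0.07 j7 -2.08
  cap [304  91  25  26 485] [316.4 103.3] [ 36.2 -42.8 226. ]
```

play_rows([
  [0.0009,0.0078,0,-0.1,1],
  [0.0004,0.0078,0,-0.1,1],
  [0.0004,0.0078,0,-0.1,1],
  [0.0004,0.0078,0,-0.1,1],
  [0.0004,0.0078,0,-0.1,1],
  [0.0004,0.0078,0,-0.1,1],
  [0.0004,0.0078,0,-0.1,1],
  [0.0004,0.0078,0,-0.1,1],
  [0.0004,0.0078,0,-0.1,1],
  [0.0004,0.0078,0,-0.1,1],
  [0.0004,0.0078,0,-0.1,1],
  [0.0004,0.0078,0,-0.1,1],
  [0,0,0,0,1],
])

```text
t: 10.4
ee_pos: [508.9, 22.8, 202.2]
tool_rot: [-2.757, -1.504, 0.002]
force: [-2.7, -0.4, -4.7]
opening: 0.14
```

Run:
```python
from rig import env
from h import *
pol(env); cap(env,"w6",226)
```

```text
t10.40 tcp [508.9  22.8 202.2] shelf(3.1,-113.4,202.2) a=-1.133 F_shelf [-2.6 -0.8 -4.7] F_tool [-1.8 -2.   4.7] open 0.140 tz 0.11 j7 -0.71
  polar r=77.4 ang=-1.146
t10.40 tcp [508.9  22.8 202.2] shelf(3.1,-113.4,202.2) a=-1.133 F_shelf [-2.6 -0.8 -4.7] F_tool [-1.8 -2.   4.7] open 0.140 tz 0.11 j7 -0.71
  cap [302  93  24  25 462] [313.8 104.6] [ 36.1 -42.6 226. ]
```

play_rows([
  [0,0,0.0045,0,1],
  [0,0,0.0042,0,1],
  [0,0,0,0,0.8],
  [0,0,0,0,0.8],
  [0,0,0,0,0.8],
])

```text
t: 11.08
ee_pos: [509.8, 22.8, 194.4]
tool_rot: [2.756, 1.507, 0.002]
force: [0.4, -0.6, 0.4]
opening: 0.2
```

Run:
```python
from rig import env
from h import *
pol(env); cap(env,"w7",217)
```

```text
t11.07 tcp [509.8  22.8 194.4] shelf(4.0,-113.3,194.4) a=-1.135 F_shelf [ 0.4 -0.5  0.4] F_tool [-0.3  0.6 -0.4] open 0.200 tz -0.02 j7 -0.71
  polar r=77.0 ang=-1.156
t11.07 tcp [509.8  22.8 194.4] shelf(4.0,-113.3,194.4) a=-1.135 F_shelf [ 0.4 -0.5  0.4] F_tool [-0.3  0.6 -0.4] open 0.200 tz -0.02 j7 -0.71
  cap [301  94  24  25 477] [312.4 105.9] [ 36.1 -42.7 217. ]
```

View pics/w7.png

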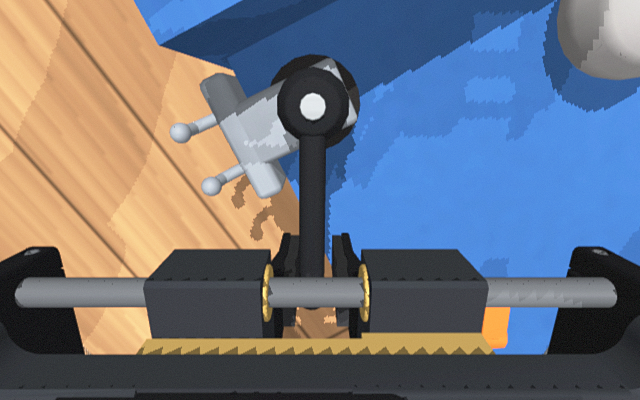

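Wrist view: arm (300–326) between fingers, prongs at left, cap (313,106): bracket still home, lever swung 1.6 rad back. Now turn clockwise with loose fingers in chunks, watching the force.

play_rows([
  [-0.0009,-0.006,0,0.06,0.8],
  [0.0001,-0.0047,0,0.06,0.8],
  [0.0001,-0.0047,0,0.06,0.8],
  [0.0001,-0.0047,0,0.06,0.8],
  [0.0002,-0.0047,0,0.06,0.8],
  [0.0001,-0.0047,0,0.06,0.8],
  [0,0,0,0,0.8],
])

```text
t: 12.0
ee_pos: [487.3, 41.5, 194.1]
tool_rot: [2.981, 0.99, 0.001]
force: [1.4, 0.3, -1.2]
opening: 0.201
```

Run:
```python
from rig import env
from h import *
pol(env); cap(env,"w8",217);st(env)
```

```text
t12.00 tcp [487.3  41.5 194.1] shelf(-20.8,-97.8,194.1) a=-0.775 F_shelf [ 1.3  0.4 -1.2] F_tool [1.2 0.6 1.2] open 0.201 tz 0.02 j7 -1.11
  polar r=78.3 ang=-0.777
t12.00 tcp [487.3  41.5 194.1] shelf(-20.8,-97.8,194.1) a=-0.775 F_shelf [ 1.3  0.4 -1.2] F_tool [1.2 0.6 1.2] open 0.201 tz 0.02 j7 -1.11
  cap [304  90  25  25 485] [316.3 102. ] [ 36.1 -42.7 217. ]
t12.05 tcp [487.3  41.2 194. ] shelf(-20.8,-98.0,194.0) a=-0.776 F_shelf [0.3 0.  0. ] F_tool [ 0.3  0.2 -0. ] open 0.198 tz 0.00 j7 -1.11
```

play_rows([
  [0.0001,-0.0047,0,0.06,0.8],
  [0.0001,-0.0047,0,0.06,0.8],
  [0.0001,-0.0047,0,0.06,0.8],
  [0.0002,-0.0047,0,0.06,0.8],
  [0.0001,-0.0047,0,0.06,0.8],
  [0,0,0,0,0.8],
])

```text
t: 12.8
ee_pos: [476.3, 61.6, 194.0]
tool_rot: [3.095, 0.535, 0.001]
force: [1.0, -1.2, 0.1]
opening: 0.2
```

```bash
cat >> h.py <<'E'
def avg(env,name,n=4):
    # average several force readings (camera calls pass 0.05 s each)
    L=[]
    for i in range(n):
        s,R=st(env,False);L.append(R.T@s["force"]);env.read_camera("side")
    print("  avg F_tool",np.mean(L,0).round(2),"sd",np.std(L,0).round(2))
E
python3 - <<'E'
from rig import env
from h import *
pol(env); cap(env,"w9",217);avg(env,"")
E
```

```text
t12.80 tcp [476.3  61.6 194. ] shelf(-34.4,-79.3,194.0) a=-0.476 F_shelf [ 1.1 -1.   0.1] F_tool [ 0.5  1.4 -0.1] open 0.200 tz 0.03 j7 -1.45
  polar r=78.4 ang=-0.483
t12.80 tcp [476.3  61.6 194. ] shelf(-34.4,-79.3,194.0) a=-0.476 F_shelf [ 1.1 -1.   0.1] F_tool [ 0.5  1.4 -0.1] open 0.200 tz 0.03 j7 -1.45
  cap [303  89  25  26 495] [315.4 101.6] [ 36.1 -42.8 217. ]
  cap [295 308  29  25 540] [307.7 318.4] [-57.3 -86.8 217. ]
  avg F_tool [2.03 1.7  0.73] sd [0.3  0.45 0.16]
```

play_rows([
  [0.0001,-0.0047,0,0.06,0.8],
  [0.0001,-0.0047,0,0.06,0.8],
  [0.0002,-0.0047,0,0.06,0.8],
  [0,0,0,0,0.8],
])

```text
t: 13.55
ee_pos: [472.7, 75.0, 193.9]
tool_rot: [3.131, 0.254, 0.001]
force: [3.2, -3.0, -0.7]
opening: 0.202
```

Run:
```python
from rig import env
from h import *
pol(env); avg(env,"",3)
```

```text
t13.55 tcp [472.7  75.  193.9] shelf(-39.7,-66.5,193.9) a=-0.296 F_shelf [ 3.5 -2.5 -0.7] F_tool [2.6 3.5 0.7] open 0.202 tz 0.14 j7 -1.66
  polar r=78.4 ang=-0.306
  avg F_tool [3.16 3.28 1.49] sd [0.46 0.23 0.54]
```

play_rows([
  [0.0012,0,0,0,0.8],
  [0.0001,-0.0047,0,0.06,0.8],
  [0.0001,-0.0047,0,0.06,0.8],
  [0,0,0,0,0.8],
])

```text
t: 14.2
ee_pos: [472.2, 84.5, 193.7]
tool_rot: [3.14, 0.065, -0.002]
force: [0.7, -4.6, 0.3]
opening: 0.201
```

Run:
```python
from rig import env
from h import *
pol(env); cap(env,"w11");avg(env,"",3)
```

```text
t14.20 tcp [472.2  84.5 193.7] shelf(-41.5,-57.1,193.7) a=-0.175 F_shelf [ 1.3 -4.5  0.3] F_tool [ 0.5  4.7 -0.3] open 0.201 tz 0.08 j7 -1.80
  polar r=77.9 ang=-0.184
t14.20 tcp [472.2  84.5 193.7] shelf(-41.5,-57.1,193.7) a=-0.175 F_shelf [ 1.3 -4.5  0.3] F_tool [ 0.5  4.7 -0.3] open 0.201 tz 0.08 j7 -1.80
  cap [303  90  25  26 500] [315.4 102.5] [ 36.2 -42.9 217. ]
  avg F_tool [-0.21  3.77 -0.46] sd [0.2  0.23 0.31]
```

play_rows([
  [0.0001,-0.0031,0,0.04,0.8],
  [0.0001,-0.0031,0,0.04,0.8],
  [0,0,0,0,0.8],
  [0,0,0,0,0.8],
])

```text
t: 14.9
ee_pos: [472.3, 90.6, 193.7]
tool_rot: [3.14, -0.061, -0.002]
force: [-0.7, -5.2, 0.6]
opening: 0.197
```

Run:
```python
from rig import env
from h import *
pol(env); avg(env,"",6)
```

```text
t14.90 tcp [472.3  90.6 193.7] shelf(-42.2,-51.1,193.7) a=-0.095 F_shelf [-0.  -5.2  0.6] F_tool [-0.5  5.2 -0.5] open 0.197 tz 0.07 j7 -1.89
  polar r=77.7 ang=-0.106
  avg F_tool [-0.35  5.12 -0.68] sd [0.45 0.53 0.14]
```

play_rows([
  [0.0001,-0.0031,0,0.04,0.8],
  [0,0,0,0,0.8],
  [0,0,0,0,0.8],
])

```text
t: 15.58
ee_pos: [472.5, 93.5, 193.6]
tool_rot: [3.138, -0.124, -0.002]
force: [-0.9, -6.4, 1.5]
opening: 0.2
```

Run:
```python
from rig import env
from h import *
pol(env); avg(env,"",8)
```

```text
t15.57 tcp [472.5  93.5 193.6] shelf(-42.4,-48.2,193.6) a=-0.055 F_shelf [-0.1 -6.5  1.5] F_tool [-0.4  6.5 -1.5] open 0.200 tz 0.07 j7 -1.94
  polar r=77.6 ang=-0.069
  avg F_tool [ 0.1   6.07 -0.74] sd [0.37 0.23 0.5 ]
```

play_rows([
  [0,0.0035,0,0,0.8],
  [0,0,0,0,0.5],
  [0,0,0,0,0.5],
  [0,0,0,0,0.5],
  [0,0,0,0,0.5],
])

```text
t: 16.6
ee_pos: [472.6, 91.0, 193.9]
tool_rot: [-3.139, 0.124, 0.0]
force: [-0.7, -0.6, 0.7]
opening: 0.478
```

Run:
```python
from rig import env
from h import *
pol(env); avg(env,"",5); cap(env,"w14")
```

```text
t16.60 tcp [472.6  91.  193.9] shelf(-42.0,-50.7,193.9) a=-0.055 F_shelf [-0.6 -0.7  0.7] F_tool [-0.7  0.6 -0.7] open 0.478 tz -0.04 j7 -1.93
  polar r=77.4 ang=-0.101
  avg F_tool [-0.04  0.35 -0.41] sd [0.33 0.28 0.48]
t16.85 tcp [472.6  90.8 193.8] shelf(-42.0,-50.9,193.8) a=-0.055 F_shelf [-0.2 -0.1 -0.7] F_tool [-0.2  0.1  0.7] open 0.500 tz -0.04 j7 -1.93
  cap [296  91  25  26 503] [307.7 103.7] [ 36.2 -42.9 217. ]
```

play_rows([
  [0,0,-0.02,0,0.5],
  [0,0,-0.025,0,0.5],
  [0,0,-0.025,0,0.5],
  [-0.014,0,0,0,0.5],
  [0,0,0,0,0.5],
])

```text
t: 17.52
ee_pos: [457.6, 91.9, 263.4]
tool_rot: [3.139, -0.124, -0.001]
force: [1.0, 0.2, 0.3]
opening: 0.499
```

Run:
```python
from rig import env
from h import *
import cv2
cap(env,"w15"); cv2.imwrite("pics/side9.png",env.read_camera("side")["frame"][:,:,::-1])
```

```text
t17.52 tcp [457.6  91.9 263.4] shelf(-57.0,-51.7,263.4) a=-0.055 F_shelf [0.9 0.3 0.3] F_tool [ 0.9 -0.2 -0.3] open 0.499 tz 0.01 j7 -1.93
```

View pics/w15.png

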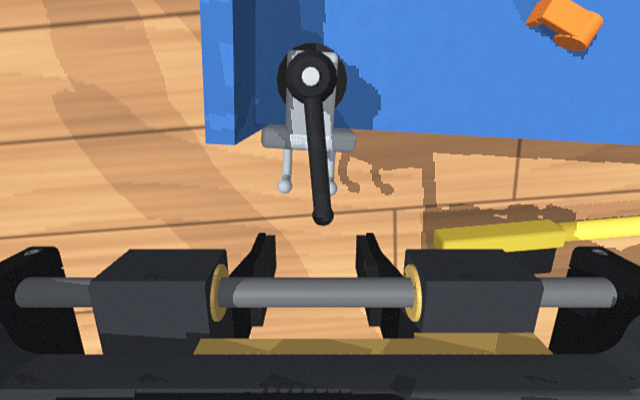

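View pics/side9.png

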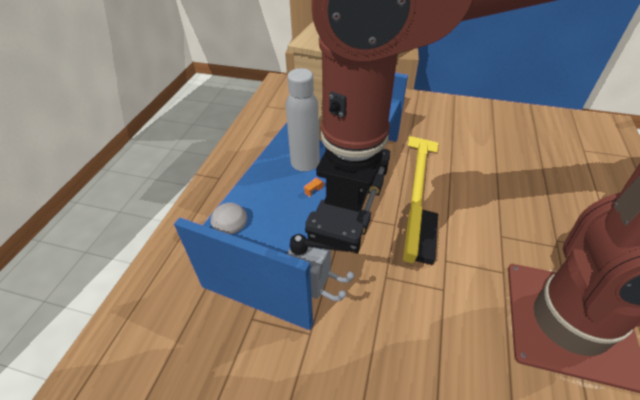

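Wrist view: the lever is released, pointing about -0.09 rad. The cap is at (311,76), and the plate lies against the shelf edge. Side view: flask, paperweight, whistle and brush are at their starting pixels.

Run:
```python
from rig import env
from h import *
print(wz("w15",(311,76),217),wz("w15",(322,217),217),"plate front",wz("w15",(310,148),178),"edge",wz("w15",(420,129),150))
st(env);print(env.finish_job())
```

```text
[ 35.9 -43.4 217. ] [-52.9 -55.5 217. ] plate front [-12.7 -44.6 178. ] edge [   3.9 -134.   150. ]
t17.62 tcp [458.2  91.7 263. ] shelf(-56.4,-51.9,263.0) a=-0.055 F_shelf [-0.5  0.8  0.4] F_tool [-0.4 -0.8 -0.4] open 0.501 tz 0.06 j7 -1.93
the job is handed in; nothing more can be done
None
```

The hook's bracket is fully home and its screw is hand-tight. I handed the job in at about 17.6 s of the 72 s allowed; it reported no verdict.

**What I did**
- **Bracket:** I pushed it in about 17 mm, until it stopped against the board's edge at 18 N.
- **First turn:** I turned the lever clockwise about 0.4 rad with loose fingers, stopping short of the shelf's end.
- **Swing back:** I gripped the lever, lifted it about 9 mm and swung it back 1.6 rad, three serrations. I then let it down and opened the fingers.
- **Tightening:** I turned it clockwise about 1.05 rad with loose fingers. The force rose at about 9–10 N per radian once the screw bit.

**Last checks**
- **Tightness:** the final push averaged 6.1 N at 78 mm from the axis, with about 0.2 N sensor offset. That is about 6.2–6.5 N at the grip. Single readings scattered by about 0.5 N.
- **Bracket:** the hub cap stayed within about 0.3 mm of its home position in the close views. The last view from higher up agreed with that. In that view I picked the plate-front and shelf-edge pixels by eye, and they came out 3–4 mm off. That shift is the same for both, so I put it down to the pixel picks and did not re-measure.
- **Lever:** it was released and pointed nearly straight out. I judged it in mesh from the cap's image position and because it carried the tightening force; I did not measure its height directly.
- **Other things:** by eye, the flask, paperweight, whistle and brush were where they started in the side view. I did not measure them. The robot was clear of everything.

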